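# Roll a bisque tube to the stop and bed it

### The job

Slowly roll the white bisque tube along the decorating board by pushing its side, without lifting it, until it lies square against the red-topped felt stop that marks its place. Keep pushing gently to take up the stop's loose play until it comes firm, and bed the tube there with about 9 newtons for a full second (the brittle bisque chips at 14), then draw back gently and leave it lying against the stop. Push only the tube, not the stop, and leave the jars and the cup where they are.

Things in the scene. Friction and masses are not known exactly. Their poses are not given: they have to be found in the camera images.
- board: Fixed level plywood board, 400 (x) by 200 (y) mm; origin at the centre of its underside, on the table. The tube rolls along its +x. Its top is 20 mm above the table; side rails 8 mm thick along the y edges stand 10 mm higher. A grey block at its +x end, behind the stop, reaches 56 mm above the table.
- stop: Felt-faced plate with red top across the board's +x end, 130 mm wide, 33 deep, top 22 mm above its origin. Origin: middle of its felt face, 46 mm above the table; axes as the board's. Tube touches with its axis 26 mm before it (-x). It slides loosely (1.2 N) to +x for an unseen 2 to 18 mm, then is firm (0.15 mm per N): feel for it; 4 to 14 N is right. The tube passes on the push less 1 to 3 N.
- tube: Loose white bisque tube, blue bands and coloured dots, diameter 52 mm, length 120, about 0.15 kg, lying across the board. Origin: its centre, 46 mm above the table. Its y axis is its long axis, within 5 degrees of the board's y at the start; x and z turn as it rolls (z up at the start). Rolls easily; push at about 30 mm/s, always under 200.
- jar_red: Paint jar with red lid, 48 mm across, 60 high, on the table beside the board (it and the blue one may be swapped). Origin: centre of its underside.
- jar_blue: The same with a blue lid.
- water_cup: Blue ceramic cup, 64 mm across, 65 high, on the table at the board's other side. Origin: centre of its underside.
Not all that is in view belongs to the job. Several things have the shape of the tube; the one meant has the colours described above.

How it is judged (in metres and radians):
On the way, in this order (a step that is already met when the one before it is completed fails the run):
1. the tube has rolled over by half a turn, lying on the board (angle between tube's own z axis and vertical above 2.4 rad and z of tube in the frame of board below 0.052 m).
2. the stop is firm and the tube is pressed squarely against it with more than 4 N for 0.4 s (contact force between tube and stop above 4 N and angle between the y axis of tube and the y axis of stop, either way round below 0.06 rad), for 0.4 s.
At the end, for the whole second after the job is handed in: The tube lies at rest on the board against the stop (axis 23 to 29 mm before the felt face), square to it within 0.06 rad and centred within 35 mm, released by the robot (x of tube in the frame of stop between -0.029 and -0.023 m and y of tube in the frame of stop between -0.035 and 0.035 m and z of tube in the frame of board between 0.04 and 0.05 m and angle between the y axis of tube and the y axis of stop, either way round below 0.06 rad and linear speed of tube below 0.02 m/s and contact force between the fingers and tube below 0.1 N); the robot touches nothing.
It fails at once if the tube is driven against the stop with more than 14 N (chipped) (contact force between tube and stop above 14 N).
It fails at once if the tube runs faster than 0.2 m/s (linear speed of tube above 0.2 m/s).
It fails at once if the tube is lifted off the board (z of tube in the frame of board above 0.058 m).
It fails at once if the robot pushes the stop itself (contact force between any of the fingers, the arm and stop above 2 N).
It fails at once if a jar or the cup is shifted by more than 20 mm (distance of any of jar_red, jar_blue, water_cup from where it was at the start of the episode above 0.02 m).
It also fails if it takes over 61 s, if anything falls off the work surface, if the arm or the gripper's body presses on something with over 40 N, if the wrist force passes 120 N, or if a joint passes its speed limit or range.

### The arm

A 6-joint arm with a two-finger parallel gripper is mounted at the origin on the work surface. World frame = base frame: x ahead of the robot, y to its left, z up, the work surface at z = 0. Lengths are in mm, angles in rad, forces in N, time in s.
With the tool pointing down it reaches from about 275 to 750 mm from the base axis. Payload 10.2 kg.
Tool frame: the origin (TCP) lies at the very end of the fingers, on their centre line; the grasp point (between the pads) lies 19 mm behind it (ctrl.tcp_to_grasp is the distance from the TCP to the grasp point, in mm); z points along the fingers, x is the direction in which the jaws open and shut, and the axes are right-handed (so a half turn about z gives the same grasp; the last joint's range is limited). The gripper opens to 85 mm and grips with 20 to 120 N. Pads are 22 mm wide; open, the fingers measure 114 mm over their backs; the gripper's body (76 mm by 85 mm) begins 54 mm behind the grasp point. The pads swing forward as they close: fully open they stand 13 mm farther back than shut.
Start: joints at [1.014, 0.313, 1.498, -0, 1.331, -0.223], TCP at [172.022, 496.024, 231.294] pointing down, gripper open.
Joint ranges: [-2.94, 2.94], [-0.97, 2.17], [0.19, 2.56], [-1.23, 4.37], [0.02, 3.11], [-2.88, 2.88]. Speed limits (rad/s): [2.39, 2.39, 3.01, 3.14, 3.14, 3.14].

### API

Orientations are given as a unit quaternion [w, x, y, z].
In Python, from rig import monitor, vision, order, ctrl gives the robot as it stands. The module is installed in compiled form; this text tells all that it offers.
- The arm moves only by the shell command python3 -m pendant 'ROWS' [FORCE]. ROWS is JSON, a list that holds one entry, the list of rows, each a list of 5 numbers: the closure, from -1 (fully open) to 1 (shut), then the shift along the world's x, y, z in m, then the turn about the world's z in degrees. In form: [[[fingers, dx, dy, dz, spin], ...]]. A call has 1 to 20 rows; each row is the pose to reach, as a shift and turn from the pose commanded when the call began; what a row does not reach only later rows make up. A row lasts 1/10 s, in which the tool goes at most 50 mm and 8.59 degrees, less where a joint would pass 70% of its speed; a pose out of reach is approached as far as the arm can. A call with a gripper value outside its range is refused whole. The fingers move at their own pace and stop on an object; FORCE is the grip in N (left out, the last holds). Time passes only in rows, so rows that repeat a pose let the fingers close. It gives the time, the measured TCP pose, the force and the opening at its end, in the units of the state.
- monitor.sense(): the state, without advancing time (a new reading comes with each control period).
- vision.capture(name): name is "scene" or "top" or "wrist"; returns (picture, depth): 480x640x3 uint8, red, green, blue; 480x640 float32, mm along the optical axis (not along the pixel's ray), 0 where there is no reading.
- vision.camera_info(name): a dict with "fov_y" (degrees; the focal length in pixels is half the picture's height over the tangent of half this angle, whatever the lens; pixels are square), "cx", "cy" (the principal point, pixels), "R" (3x3) and "t" (3): a world point X has camera coordinates R X + t; the wrist camera has in their place "hand_eye" (4x4, takes a point from camera to tool coordinates, whose origin is the TCP and whose axes are the tool frame's). Camera axes: x right, y down, z forward; pixel columns grow to the right and rows downward; lengths in mm; the calibration is good to about 2 mm. A picture is of the moment at which its call begins: read the wrist's pose just before it. camera_info takes no time and is no camera call.
- order.finish_job(): hands the job in, once; it reports no verdict.
The state is a dict: "time_s": time; "joints": joint angles; "dq": joint speeds; "tau": joint torques, N m; "eef_pos": TCP position; "ee_rot": TCP orientation; "force": force on the tool from outside, world axes, zero at the start; "wrist_torque": the same for the moment, N m; "grip_width": opening from 0.0 (shut) to 1.0 (fully open).
Only numpy, scipy, OpenCV 4.12 (cv2) and the standard library are available. Lean on these libraries where they do the work, as an engineer would, in place of code of your own. Each camera call takes 0.05 s, during which the arm holds its last target.

## Working session

There is one attempt and no reset: what is moved stays moved. The work goes in short steps, Python scripts to look and compute and a shell command to move; the robot and the scene stay as the last step left them, time stands still between calls to the robot, and variables do not carry over. Pictures are saved under pics/ and viewed, and the job is handed in when it is done.

```bash
mkdir -p pics; cat > h.py <<'E'
import numpy as np, cv2
from rig import monitor, vision, order, ctrl
def cap(n,f):
    s=monitor.sense(); p,d=vision.capture(n); cv2.imwrite(f'pics/{f}.png',p[:,:,::-1]); np.savez(f'pics/{f}.npz',p=p,d=d,pos=s['eef_pos'],rot=s['ee_rot']); return p,d
def K(n):
    i=vision.camera_info(n); f=240/np.tan(np.radians(i['fov_y'])/2); return f,i
def ray(n,u,v,z):
    f,i=K(n);R=np.array(i['R']);t=np.array(i['t']);c=-R.T@t
    d=R.T@np.array([(u-i['cx'])/f,(v-i['cy'])/f,1]);return c+d*(z-c[2])/d[2]
E
python3 - <<'E'
from h import *
print({k:np.round(v,3) for k,v in monitor.sense().items()})
for n in('scene','top'):
    cap(n,n+'0'); f,i=K(n); print(n,i)
E
```

```text
{'time_s': np.float64(0.0), 'joints': array([ 1.014,  0.313,  1.498, -0.   ,  1.331, -0.223]), 'dq': array([ 0.   , -0.001,  0.001,  0.001,  0.001,  0.   ]), 'tau': array([ 0.0000e+00, -4.1228e+01, -2.5974e+01, -0.0000e+00,  4.0000e-03,
        0.0000e+00]), 'eef_pos': array([171.885, 495.795, 230.714]), 'ee_rot': array([ 0.   ,  0.815,  0.58 , -0.001]), 'force': array([-0.537,  0.453,  0.033]), 'wrist_torque': array([ 0.01 ,  0.031, -0.01 ]), 'grip_width': np.float64(0.997)}
scene {'fov_y': 46.12965335133351, 'cx': 318.68481333421585, 'cy': 243.27632521464636, 'R': array([[ 0.78586755,  0.61827189,  0.01233139],
       [ 0.35917024, -0.44011667, -0.82297877],
       [-0.50339739,  0.65118138, -0.56793827]]), 't': array([-452.40780665, -187.42938881, 1446.96462488])}
top {'fov_y': 50.484268004510376, 'cx': 320.1512809204066, 'cy': 244.45084232162395, 'R': array([[ 0.01516357, -0.99987692,  0.00402602],
       [-0.98292899, -0.01564468, -0.183319  ],
       [ 0.18335942, -0.00117752, -0.98304524]]), 't': array([-80.58096848, 610.89054198, 908.77714675])}
```

View pics/scene0.png

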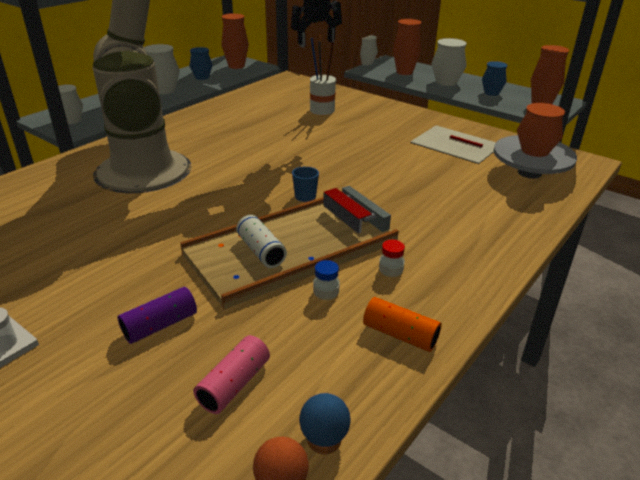

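View pics/top0.png

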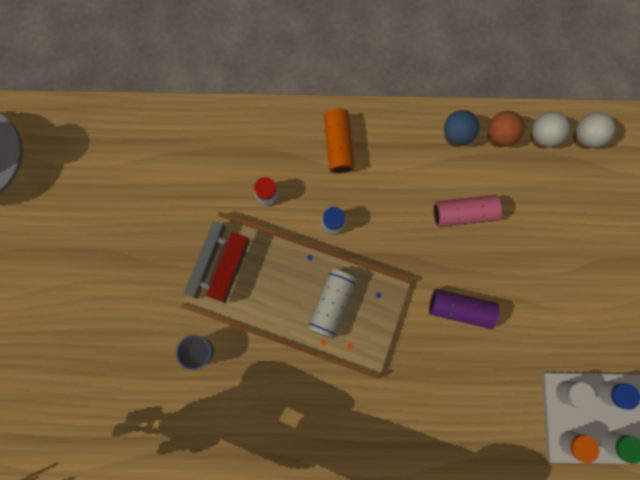

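```bash
cat > m.py <<'E'
from h import *
def meas(f):
    p=np.load(f'pics/{f}.npz')['p']; hsv=cv2.cvtColor(p,cv2.COLOR_RGB2HSV)
    def big(m,near,n):
        m=cv2.morphologyEx(m.astype(np.uint8),cv2.MORPH_OPEN,np.ones((3,3)))
        m=cv2.morphologyEx(m,cv2.MORPH_CLOSE,np.ones((7,7)))
        c=cv2.findContours(m,0,2)[0]; c=[x for x in c if cv2.contourArea(x)>200 and cv2.pointPolygonTest(np.array(near,np.float32),tuple(x.mean(0)[0].astype(float)),False)>0]
        c=max(c,key=cv2.contourArea); return c
    H,S,V=[hsv[:,:,k].astype(int) for k in range(3)]
    zone=[(215,200),(425,275),(385,385),(175,310)]
    c=big(((H<6)|(H>174))&(S>180)&(V>60),zone,'stop')
    def rect(c,z):
        q=np.array([ray('top',u,v,z)[:2] for u,v in c[:,0]],np.float32)
        (ce,(w,h),a)=cv2.minAreaRect(q); b=cv2.boxPoints(((ce),(w,h),a))
        e=b[1]-b[0]; e2=b[2]-b[1]; L=e if np.linalg.norm(e)>np.linalg.norm(e2) else e2
        return np.array(ce),max(w,h),min(w,h),np.degrees(np.arctan2(L[1],L[0]))%180
    print('stop',rect(c,68))
    c=big((S<75)&(V>95),zone,'tube'); 
    print('tube px',cv2.minAreaRect(c),'rect z46',rect(c,46),'z58',rect(c,58))
    return p
if __name__=='__main__':
    meas('top0')
    for uv in [(222,213),(417,278),(382,377),(184,305)]: print(uv,ray('top',*uv,30))
    for uv,z in [((265,188),60),((334,219),60),((194,352),65)]: print(uv,ray('top',*uv,z))
    d=np.load('pics/top0.npz')['d']
    f,i=K('top')
    for u,v in [(228,267),(332,303),(290,290),(206,260)]:
        z=d[v,u];X=np.array(i['R']).T@(np.array([(u-i['cx'])/f*z,(v-i['cy'])/f*z,z])-i['t']);print(u,v,X)
    im=cv2.resize(cv2.imread('pics/top0.png')[190:400,160:440],None,fx=2.8,fy=2.8,interpolation=2);cv2.imwrite('pics/crop0.png',im)
E
python3 m.py
```

```text
stop (array([566.57562256, 101.78468323]), 125.7258071899414, 32.66522216796875, np.float32(161.21588))
tube px ((330.3276062011719, 301.9310302734375), (24.326091766357422, 66.85032653808594), 21.801410675048828) rect z46 (array([505.19830322, -92.04391479]), 125.40452575683594, 45.53306198120117, np.float32(159.0479)) z58 (array([504.32119751, -91.76756287]), 123.83645629882812, 44.96371078491211, np.float32(159.04788))
(222, 213) [677.00503633 123.26358322  30.        ]
(417, 278) [ 554.23376265 -258.76625355   30.        ]
(382, 377) [ 368.06372307 -189.96011168   30.        ]
(184, 305) [495.56497316 186.49495051  30.        ]
(265, 188) [720.49472762  36.96589524  60.        ]
(334, 219) [661.24727621 -96.74452006  60.        ]
(194, 352) [409.2393022  153.82968879  65.        ]
228 267 [564.74284062  99.54023424  67.20901066]
332 303 [500.82849822 -94.37983648  71.02587538]
290 290 [528.40156294 -13.99376895  18.26667505]
206 260 [578.92496175 143.61785618  56.13825229]
```

```bash
ls pics
```

```text
crop0.png
scene0.npz
scene0.png
top0.npz
top0.png
```

View pics/crop0.png

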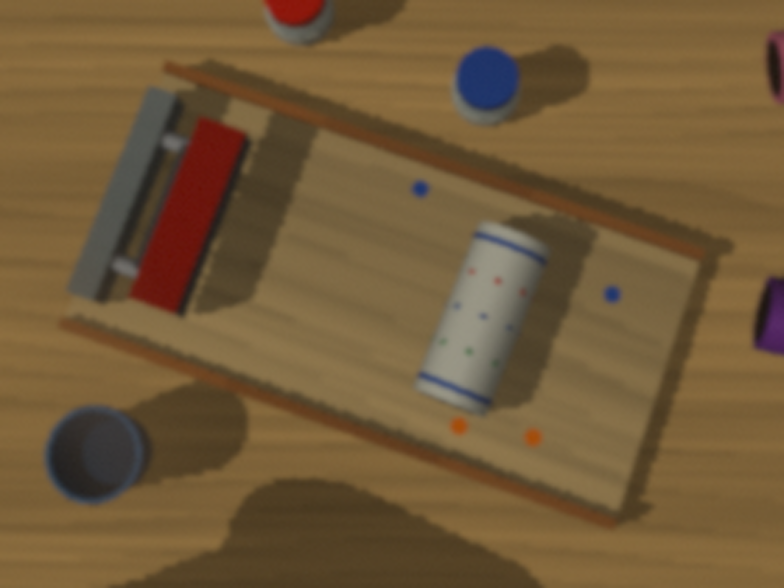

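```bash
python3 -m pendant '[[[-1,0.010,-0.020,0,-3],[-1,0.025,-0.052,0,-8],[-1,0.045,-0.092,0,-14],[-1,0.064,-0.132,0,-20],[-1,0.083,-0.172,0,-26],[-1,0.103,-0.212,0,-32],[-1,0.122,-0.252,-0.005,-38],[-1,0.142,-0.292,-0.010,-44],[-1,0.161,-0.332,-0.015,-50],[-1,0.181,-0.372,-0.02,-56],[-1,0.200,-0.412,-0.03,-62],[-1,0.220,-0.452,-0.04,-68],[-1,0.239,-0.492,-0.05,-74],[-1,0.259,-0.532,-0.06,-80],[-1,0.278,-0.572,-0.07,-85],[-1,0.294,-0.605,-0.08,-88],[-1,0.304,-0.627,-0.08,-89],[-1,0.310,-0.640,-0.08,-89.5],[-1,0.313,-0.645,-0.08,-89.5],[-1,0.313,-0.645,-0.08,-89.5]]]'
python3 - <<'E'
from h import *
s=monitor.sense();print(s['eef_pos'],s['ee_rot'],s['force'],s['joints'])
p,d=cap('scene','scene1');cv2.imwrite('pics/s1.png',cv2.resize(p[150:350,120:440,::-1],None,fx=2.4,fy=2.4))
E
```

```text
time_s: 2.1
eef_pos: [485.1, -148.7, 151.3]
ee_rot: [-0.0, 0.987, -0.162, -0.0]
force: [0.3, 0.5, -0.1]
grip_width: 0.998
[ 485.05642035 -148.70432652  151.34242596] [-5.67396354e-05  9.86857131e-01 -1.61595172e-01 -1.60322426e-06] [ 0.32588606  0.50202002 -0.07998628] [-5.28820678e-01  3.53421430e-01  1.66273197e+00  1.16117441e-04
  1.12548292e+00 -2.04256984e-01]
```

View pics/s1.png

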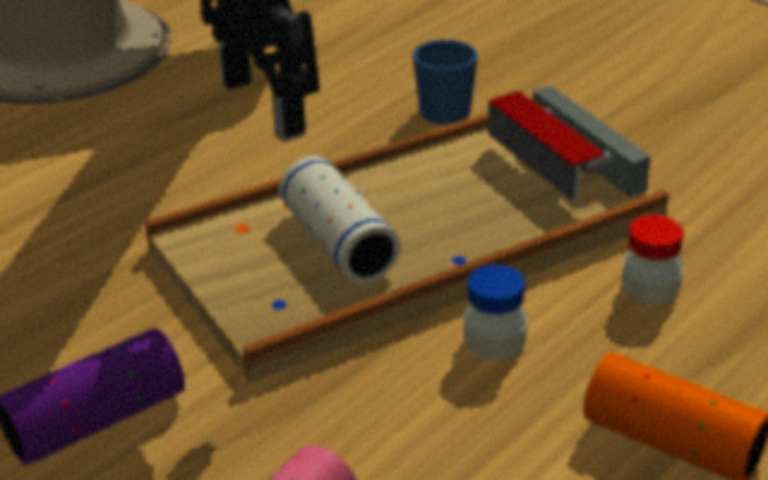

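```bash
python3 -m pendant '[[[-1,0,0,-0.01,0],[-1,0,0,-0.03,0],[-1,0,0,-0.05,0],[-1,0,0,-0.07,0],[-1,0,0,-0.09,0],[-1,0,0,-0.105,0],[-1,0,0,-0.115,0],[-1,0,0,-0.122,0],[-1,0,0,-0.125,0],[-1,0,0,-0.125,0],[-1,0,0,-0.125,0]]]'
python3 - <<'E'
from h import *
p,d=cap('scene','scene2');cv2.imwrite('pics/s2.png',cv2.resize(p[150:350,120:440,::-1],None,fx=2.4,fy=2.4))
E
```

```text
time_s: 3.25
eef_pos: [485.3, -149.1, 26.8]
ee_rot: [0.0, 0.987, -0.162, 0.0]
force: [0.6, 0.5, 0.7]
grip_width: 1.002
```

View pics/s2.png

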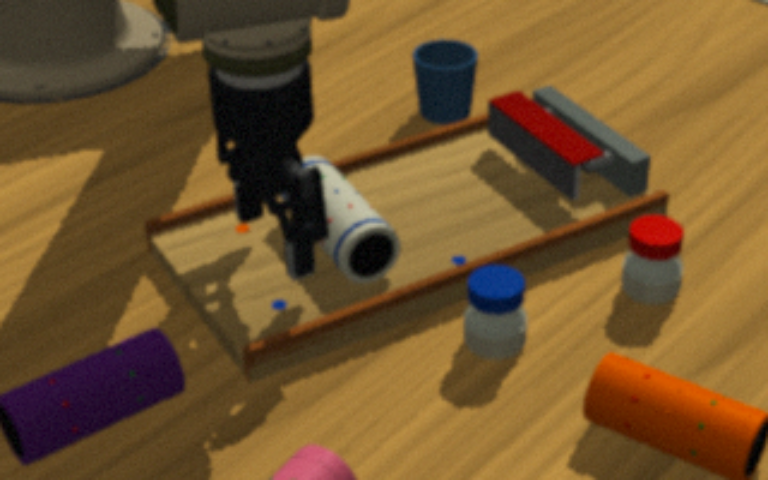

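```bash
python3 -m pendant '[[[-1,0.0006,0.0019,0,0],[-1,0.0013,0.0038,0,0],[-1,0.0019,0.0057,0,0],[-1,0.0026,0.0076,0,0],[-1,0.0032,0.0095,0,0],[-1,0.0038,0.0114,0,0],[-1,0.0045,0.0133,0,0],[-1,0.0051,0.0152,0,0],[-1,0.0057,0.0171,0,0],[-1,0.0064,0.019,0,0],[-1,0.0070,0.0209,0,0],[-1,0.0077,0.0228,0,0],[-1,0.0083,0.0246,0,0],[-1,0.0089,0.0265,0,0],[-1,0.0096,0.0284,0,0],[-1,0.0102,0.0303,0,0],[-1,0.0108,0.0322,0,0],[-1,0.0115,0.0341,0,0],[-1,0.0121,0.036,0,0],[-1,0.0128,0.0379,0,0]]]'
python3 - <<'E'
from h import *
print(monitor.sense()['force'])
p,d=cap('scene','scene3');cv2.imwrite('pics/s3.png',cv2.resize(p[150:350,120:440,::-1],None,fx=2.4,fy=2.4))
E
```

```text
time_s: 5.3
eef_pos: [497.9, -110.9, 26.3]
ee_rot: [-0.0, 0.987, -0.162, -0.0]
force: [0.9, -0.7, 0.3]
grip_width: 1.0
[ 0.93327862 -0.72086855  0.28393361]
```

View pics/s3.png

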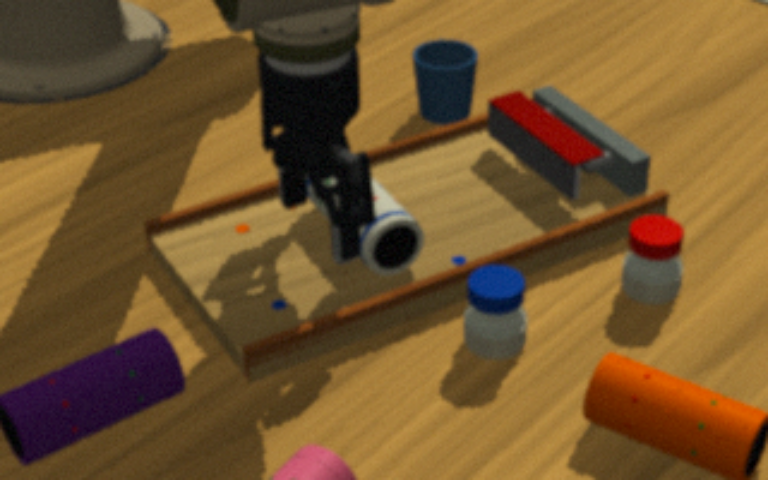

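```bash
python3 -m pendant '[[[-1,0.0008,0.0024,0,0],[-1,0.0016,0.0047,0,0],[-1,0.0024,0.0071,0,0],[-1,0.0032,0.0095,0,0],[-1,0.0040,0.0119,0,0],[-1,0.0048,0.0142,0,0],[-1,0.0056,0.0166,0,0],[-1,0.0064,0.019,0,0],[-1,0.0072,0.0213,0,0],[-1,0.0080,0.0237,0,0],[-1,0.0088,0.0261,0,0],[-1,0.0096,0.0284,0,0],[-1,0.0104,0.0308,0,0],[-1,0.0112,0.0332,0,0],[-1,0.0120,0.0356,0,0],[-1,0.0128,0.0379,0,0],[-1,0.0136,0.0403,0,0],[-1,0.0144,0.0427,0,0],[-1,0.0152,0.045,0,0],[-1,0.016,0.0474,0,0]]]'
python3 - <<'E'
from h import *
print(monitor.sense()['force'])
p,d=cap('top','top4');cv2.imwrite('pics/s4.png',cv2.resize(p[190:400,160:440,::-1],None,fx=2.4,fy=2.4))
E
```

```text
time_s: 7.35
eef_pos: [513.9, -63.5, 26.3]
ee_rot: [-0.0, 0.987, -0.162, -0.0]
force: [-0.3, -0.4, -0.3]
grip_width: 0.999
[-0.28417891 -0.36665524 -0.26073323]
```

View pics/s4.png

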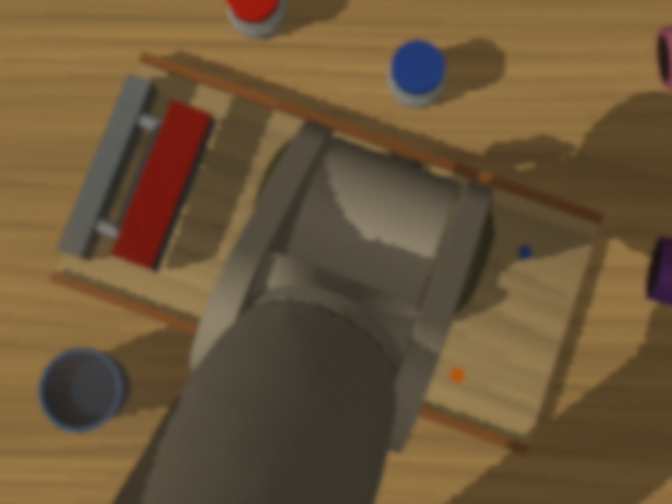

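```bash
python3 -m pendant '[[[-1,0.0008,0.0024,0,0],[-1,0.0016,0.0047,0,0],[-1,0.0024,0.0071,0,0],[-1,0.0032,0.0095,0,0],[-1,0.0040,0.0119,0,0],[-1,0.0048,0.0142,0,0],[-1,0.0056,0.0166,0,0],[-1,0.0064,0.019,0,0],[-1,0.0072,0.0213,0,0],[-1,0.0080,0.0237,0,0],[-1,0.0088,0.0261,0,0],[-1,0.0096,0.0284,0,0],[-1,0.0104,0.0308,0,0],[-1,0.0112,0.0332,0,0],[-1,0.0120,0.0356,0,0],[-1,0.0128,0.0379,0,0],[-1,0.0136,0.0403,0,0],[-1,0.0144,0.0427,0,0],[-1,0.0152,0.045,0,0],[-1,0.016,0.0474,0,0]]]'
python3 - <<'E'
from h import *
print(monitor.sense()['force'])
p,d=cap('scene','scene5');cv2.imwrite('pics/s5.png',cv2.resize(p[150:350,120:440,::-1],None,fx=2.4,fy=2.4))
E
```

```text
time_s: 9.4
eef_pos: [529.9, -16.1, 26.3]
ee_rot: [-0.0, 0.987, -0.162, -0.0]
force: [0.6, 0.7, 0.5]
grip_width: 1.0
[0.56077997 0.69595906 0.53212808]
```

View pics/s5.png

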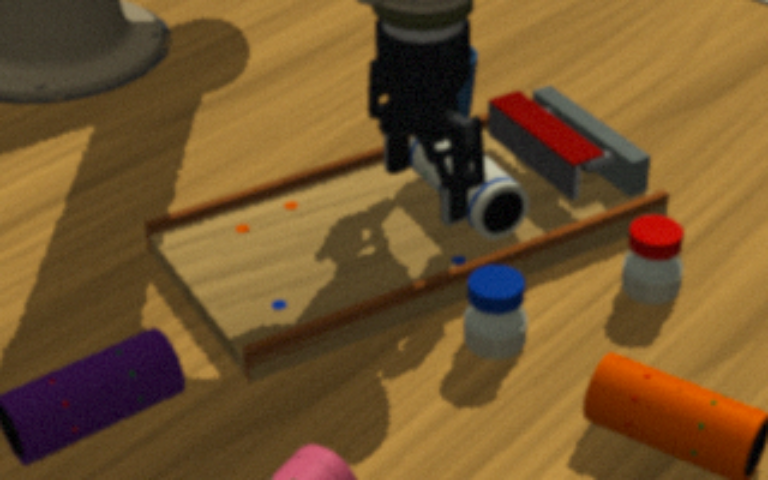

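```bash
python3 - <<'E'
from h import *
p,d=cap('wrist','wrist5')
p,d=cap('scene','scene5b');cv2.imwrite('pics/s5b.png',cv2.resize(p[200:260,280:350,::-1],None,fx=8,fy=8))
E
```

```text
(no output)
```

View pics/wrist5.png

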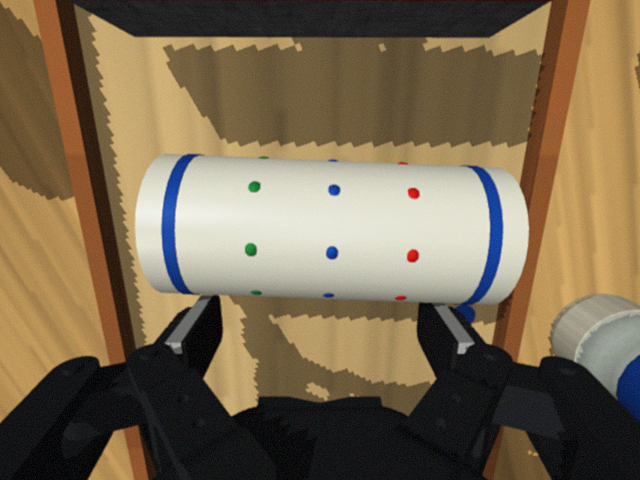

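View pics/s5b.png

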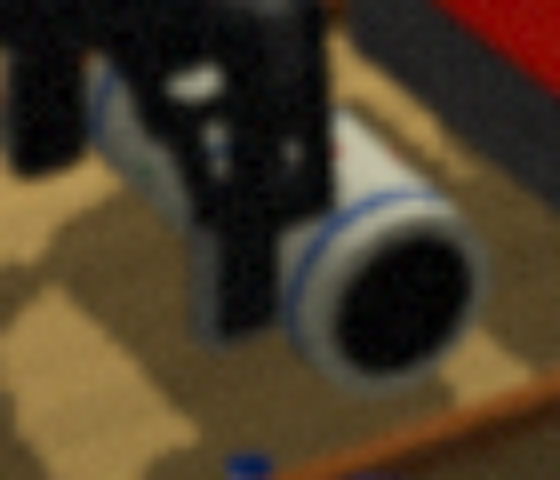

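```bash
python3 -m pendant '[[[-1,0.0006,0.0019,0,0],[-1,0.0013,0.0038,0,0],[-1,0.0019,0.0057,0,0],[-1,0.0026,0.0076,0,0],[-1,0.0032,0.0095,0,0],[-1,0.0038,0.0114,0,0],[-1,0.0045,0.0133,0,0],[-1,0.0051,0.0152,0,0],[-1,0.0057,0.0171,0,0],[-1,0.0064,0.019,0,0],[-1,0.0070,0.0209,0,0],[-1,0.0077,0.0228,0,0],[-1,0.0083,0.0246,0,0],[-1,0.0089,0.0265,0,0],[-1,0.0096,0.0284,0,0],[-1,0.0096,0.0284,0,0],[-1,0.0096,0.0284,0,0]]]'
python3 - <<'E'
from h import *
print(monitor.sense()['force'])
p,d=cap('wrist','wrist6')
print(np.mean([monitor.sense()['force'] for _ in range(3)],0))
E
```

```text
time_s: 11.25
eef_pos: [539.4, 12.2, 26.3]
ee_rot: [-0.0, 0.987, -0.162, -0.0]
force: [0.8, -0.1, 0.7]
grip_width: 0.998
[ 0.77247796 -0.06438561  0.68556391]
[ 0.05405159 -0.15395747 -0.29758075]
```

View pics/wrist6.png

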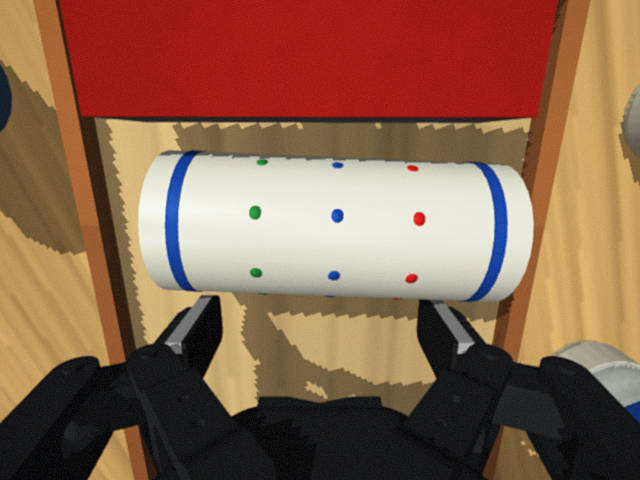

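```bash
python3 -m pendant '[[[-1,0.0003,0.0009,0,0],[-1,0.0006,0.0019,0,0],[-1,0.0010,0.0028,0,0],[-1,0.0013,0.0038,0,0],[-1,0.0016,0.0047,0,0],[-1,0.0019,0.0057,0,0],[-1,0.0022,0.0066,0,0],[-1,0.0026,0.0076,0,0],[-1,0.0029,0.0085,0,0],[-1,0.0029,0.0085,0,0],[-1,0.0029,0.0085,0,0]]]'
python3 - <<'E'
from h import *
print(monitor.sense()['force'])
p,d=cap('wrist','wrist7')
E
```

```text
time_s: 12.4
eef_pos: [542.3, 20.6, 26.3]
ee_rot: [0.0, 0.987, -0.162, -0.0]
force: [-0.4, -0.8, -0.1]
grip_width: 0.998
[-0.43198023 -0.78958274 -0.14101932]
```

View pics/wrist7.png

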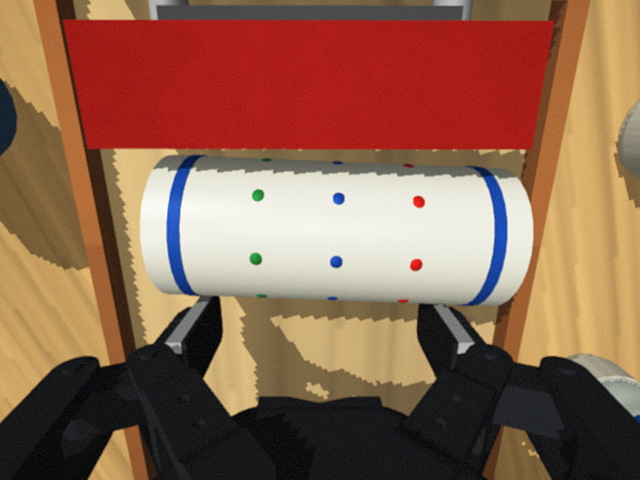

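```bash
python3 -m pendant '[[[-1,0.0002,0.0005,0,0],[-1,0.0003,0.0009,0,0],[-1,0.0005,0.0014,0,0],[-1,0.0006,0.0019,0,0],[-1,0.0006,0.0019,0,0]]]'; python3 -m pendant '[[[-1,0.0002,0.0005,0,0],[-1,0.0003,0.0009,0,0],[-1,0.0005,0.0014,0,0],[-1,0.0005,0.0014,0,0]]]'; python3 -m pendant '[[[-1,0.0002,0.0005,0,0],[-1,0.0003,0.0009,0,0],[-1,0.0003,0.0009,0,0]]]'
python3 - <<'E'
from h import *
print(monitor.sense()['force'])
p,d=cap('wrist','wrist8')
E
```

```text
time_s: 12.95
eef_pos: [542.9, 22.6, 26.3]
ee_rot: [-0.0, 0.987, -0.162, -0.0]
force: [-0.2, 0.6, 0.0]
grip_width: 1.003
time_s: 13.35
eef_pos: [543.5, 24.0, 26.3]
ee_rot: [0.0, 0.987, -0.162, 0.0]
force: [-1.0, -0.3, 0.2]
grip_width: 0.998
time_s: 13.65
eef_pos: [543.8, 24.8, 26.3]
ee_rot: [0.0, 0.987, -0.162, 0.0]
force: [0.6, 0.0, 0.5]
grip_width: 1.0
[0.64580615 0.01026222 0.51844642]
```

View pics/wrist8.png

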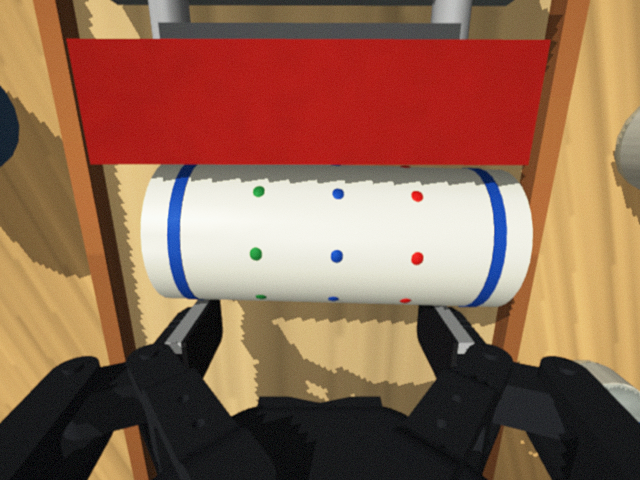

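```bash
python3 -m pendant '[[[-1,0.0002,0.0005,0,0],[-1,0.0003,0.0009,0,0],[-1,0.0003,0.0009,0,0]]]'|grep -E 'pos|force'; python3 -m pendant '[[[-1,0.0002,0.0005,0,0],[-1,0.0003,0.0009,0,0],[-1,0.0003,0.0009,0,0]]]'|grep -E 'pos|force'
```

```text
eef_pos: [544.0, 25.8, 26.3]
force: [0.3, -1.3, 0.3]
eef_pos: [544.3, 26.7, 26.3]
force: [0.5, 0.3, 0.3]
```

```bash
python3 -m pendant '[[[-1,0.0002,0.0005,0,0],[-1,0.0003,0.0009,0,0],[-1,0.0003,0.0009,0,0]]]'|grep -E 'pos|force'; python3 -m pendant '[[[-1,0.0002,0.0005,0,0],[-1,0.0003,0.0009,0,0],[-1,0.0003,0.0009,0,0]]]'|grep -E 'pos|force'
```

```text
eef_pos: [544.7, 27.5, 26.4]
force: [-0.3, -0.8, 1.4]
eef_pos: [545.0, 28.3, 26.3]
force: [-0.1, -2.5, 0.6]
```

```bash
python3 -m pendant '[[[-1,0.0002,0.0005,0,0],[-1,0.0003,0.0009,0,0],[-1,0.0003,0.0009,0,0]]]'|grep -E 'pos|force'
```

```text
eef_pos: [545.3, 29.3, 26.3]
force: [0.2, -2.1, 1.3]
```

```bash
python3 - <<'E'
from h import *
p,d=cap('wrist','wrist9')
print(monitor.sense()['force'])
E
```

```text
[ 0.59191268 -2.26955679  1.6136151 ]
```

View pics/wrist9.png

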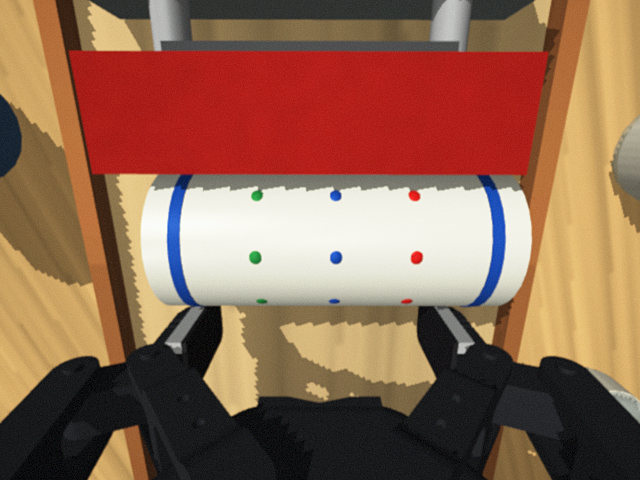

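```bash
python3 -m pendant '[[[-1,0.0002,0.0005,0,0],[-1,0.0003,0.0009,0,0],[-1,0.0003,0.0009,0,0]]]'|grep -E 'pos|force'
```

```text
eef_pos: [545.6, 30.3, 26.3]
force: [0.4, -2.4, 1.3]
```

```bash
python3 -m pendant '[[[-1,0.0002,0.0005,0,0],[-1,0.0003,0.0009,0,0],[-1,0.0003,0.0009,0,0]]]'|grep -E 'pos|force'
```

```text
eef_pos: [545.9, 31.2, 26.3]
force: [-0.0, -2.5, 2.2]
```

```bash
python3 -m pendant '[[[-1,0.0002,0.0005,0,0],[-1,0.0003,0.0009,0,0],[-1,0.0003,0.0009,0,0]]]'|grep -E 'pos|force'
```

```text
eef_pos: [546.2, 32.1, 26.3]
force: [0.3, -2.4, 1.9]
```

```bash
python3 -m pendant '[[[-1,0.0002,0.0005,0,0],[-1,0.0003,0.0009,0,0],[-1,0.0003,0.0009,0,0]]]'|grep -E 'pos|force'
```

```text
eef_pos: [546.4, 33.0, 26.3]
force: [-0.2, -2.8, 2.1]
```

```bash
python3 -m pendant '[[[-1,0.0002,0.0005,0,0],[-1,0.0003,0.0009,0,0],[-1,0.0003,0.0009,0,0]]]'|grep -E 'pos|force'
```

```text
eef_pos: [546.8, 33.9, 26.3]
force: [-0.5, -2.7, 0.3]
```

```bash
python3 -m pendant '[[[-1,0.0002,0.0005,0,0],[-1,0.0003,0.0009,0,0],[-1,0.0003,0.0009,0,0]]]'|grep -E 'pos|force'
```

```text
eef_pos: [547.0, 34.8, 26.3]
force: [0.6, -2.7, 2.1]
```

```bash
python3 -m pendant '[[[-1,0.0002,0.0005,0,0],[-1,0.0003,0.0009,0,0],[-1,0.0003,0.0009,0,0]]]'|grep -E 'pos|force|time'
```

```text
time_s: 17.35
eef_pos: [547.4, 35.7, 26.3]
force: [0.7, -3.1, 2.8]
```

```bash
python3 -m pendant '[[[-1,0.0002,0.0005,0,0],[-1,0.0003,0.0009,0,0],[-1,0.0003,0.0009,0,0]]]'|grep -E 'pos|force|time'
```

```text
time_s: 17.65
eef_pos: [547.6, 36.6, 26.3]
force: [-0.6, -2.0, 2.0]
```

```bash
python3 -m pendant '[[[-1,0.0002,0.0005,0,0],[-1,0.0003,0.0009,0,0],[-1,0.0003,0.0009,0,0]]]'|grep -E 'pos|force|time'
```

```text
time_s: 17.95
eef_pos: [547.9, 37.5, 26.3]
force: [1.2, -2.6, 1.9]
```

```bash
python3 -m pendant '[[[-1,0.0002,0.0005,0,0],[-1,0.0003,0.0009,0,0],[-1,0.0003,0.0009,0,0]]]'|grep -E 'pos|force|time'
```

```text
time_s: 18.25
eef_pos: [548.2, 38.4, 26.3]
force: [-0.1, -3.1, 2.2]
```

```bash
python3 -m pendant '[[[-1,0.0002,0.0005,0,0],[-1,0.0003,0.0009,0,0],[-1,0.0003,0.0009,0,0]]]'|grep -E 'pos|force|time'
```

```text
time_s: 18.55
eef_pos: [548.6, 39.3, 26.3]
force: [0.5, -3.8, 2.0]
```

```bash
python3 -m pendant '[[[-1,0.0001,0.0003,0,0],[-1,0.0002,0.0005,0,0],[-1,0.0002,0.0005,0,0]]]'|grep -E 'pos|force|time'
```

```text
time_s: 18.85
eef_pos: [548.7, 39.7, 26.3]
force: [-0.8, -3.9, 2.3]
```

```bash
python3 -m pendant '[[[-1,0.0001,0.0003,0,0],[-1,0.0002,0.0005,0,0],[-1,0.0002,0.0005,0,0]]]'|grep -E 'pos|force|time'
```

```text
time_s: 19.15
eef_pos: [548.9, 40.3, 26.3]
force: [-0.5, -2.5, 1.2]
```

Still loose (about 2.7 N); continuing.

```bash
python3 -m pendant '[[[-1,0.0002,0.0005,0,0],[-1,0.0003,0.0009,0,0],[-1,0.0003,0.0009,0,0]]]'|grep -E 'pos|force|time'
```

```text
time_s: 19.45
eef_pos: [549.2, 41.2, 26.3]
force: [-0.6, -3.4, 2.5]
```

```bash
python3 -m pendant '[[[-1,0.0002,0.0005,0,0],[-1,0.0003,0.0009,0,0],[-1,0.0003,0.0009,0,0]]]'|grep -E 'pos|force|time'
```

```text
time_s: 19.75
eef_pos: [549.5, 42.1, 26.3]
force: [-0.9, -3.2, 3.6]
```

```bash
python3 -m pendant '[[[-1,0.0002,0.0005,0,0],[-1,0.0003,0.0009,0,0],[-1,0.0003,0.0009,0,0]]]'|grep -E 'pos|force|time'; python3 -c "
from h import *
cap('wrist','wrist10')"
```

```text
time_s: 20.05
eef_pos: [549.8, 43.0, 26.3]
force: [-0.1, -3.0, 3.2]
```

View pics/wrist10.png

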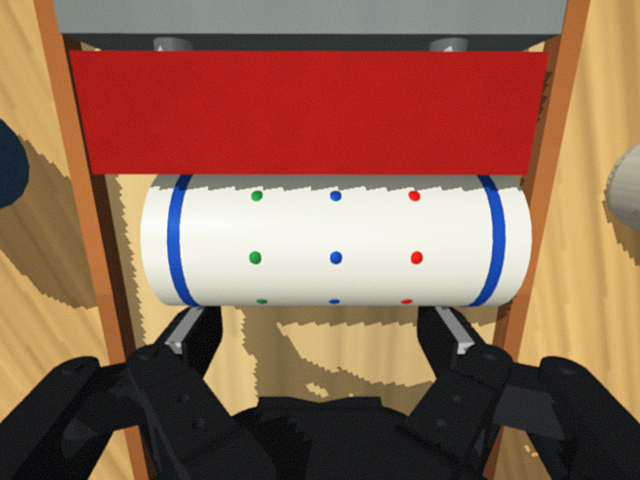

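```bash
python3 -m pendant '[[[-1,0.0001,0.0003,0,0],[-1,0.0003,0.0007,0,0],[-1,0.0003,0.0007,0,0]]]'|grep -E 'pos|force|time'
```

```text
time_s: 20.4
eef_pos: [550.1, 43.7, 26.3]
force: [-1.0, -2.6, 2.6]
```

```bash
python3 -m pendant '[[[-1,0.0001,0.0003,0,0],[-1,0.0003,0.0007,0,0],[-1,0.0003,0.0007,0,0]]]'|grep -E 'pos|force|time'
```

```text
time_s: 20.7
eef_pos: [550.3, 44.3, 26.3]
force: [-1.5, -4.7, 3.2]
```

```bash
python3 -m pendant '[[[-1,0.0001,0.0002,0,0],[-1,0.0001,0.0004,0,0],[-1,0.0001,0.0004,0,0]]]'|grep -E 'pos|force|time'
```

```text
time_s: 21.0
eef_pos: [550.4, 44.5, 26.3]
force: [-3.0, -5.0, 3.6]
```

```bash
python3 -m pendant '[[[-1,0.0001,0.0002,0,0],[-1,0.0001,0.0004,0,0],[-1,0.0001,0.0004,0,0]]]'|grep -E 'pos|force|time'
```

```text
time_s: 21.3
eef_pos: [550.4, 44.7, 26.3]
force: [-3.6, -6.9, 2.7]
```

```bash
python3 -m pendant '[[[-1,0.0001,0.0002,0,0],[-1,0.0001,0.0004,0,0],[-1,0.0001,0.0004,0,0]]]'|grep -E 'pos|force|time'
```

```text
time_s: 21.6
eef_pos: [550.5, 44.9, 26.3]
force: [-3.4, -8.2, 3.2]
```

```bash
python3 -m pendant '[[[-1,0.0001,0.0002,0,0],[-1,0.0001,0.0003,0,0],[-1,0.0001,0.0003,0,0],[-1,0.0001,0.0003,0,0]]]'|grep -E 'pos|force|time'
```

```text
time_s: 22.0
eef_pos: [550.5, 45.0, 26.3]
force: [-3.5, -9.4, 3.6]
```

```bash
python3 -m pendant '[[[-1,0,0.0002,0,0],[-1,0,0.0002,0,0],[-1,0,0.0002,0,0],[-1,0,0.0002,0,0],[-1,0,0.0002,0,0]]]'|grep -E 'pos|force|time'; python3 -m pendant '[[[-1,0,0,0,0],[-1,0,0,0,0],[-1,0,0,0,0],[-1,0,0,0,0],[-1,0,0,0,0]]]'|grep -E 'pos|force|time';python3 -m pendant '[[[-1,0,0,0,0],[-1,0,0,0,0],[-1,0,0,0,0]]]'|grep -E 'pos|force|time'
```

```text
time_s: 22.5
eef_pos: [550.6, 45.1, 26.3]
force: [-2.9, -9.0, 4.0]
time_s: 23.0
eef_pos: [550.6, 45.1, 26.3]
force: [-4.2, -8.9, 3.4]
time_s: 23.3
eef_pos: [550.6, 45.1, 26.3]
force: [-3.3, -9.6, 3.8]
```

```bash
python3 -m pendant '[[[-1,0.0001,0.0002,0,0],[-1,0.0001,0.0002,0,0],[-1,0.0001,0.0002,0,0],[-1,0.0001,0.0002,0,0],[-1,0.0001,0.0002,0,0],[-1,0.0001,0.0002,0,0]]]'|grep -E 'pos|force|time'; python3 -m pendant '[[[-1,0,0,0,0],[-1,0,0,0,0],[-1,0,0,0,0],[-1,0,0,0,0],[-1,0,0,0,0],[-1,0,0,0,0]]]'|grep -E 'pos|force|time'
```

```text
time_s: 23.9
eef_pos: [550.6, 45.2, 26.3]
force: [-4.2, -10.6, 4.5]
time_s: 24.5
eef_pos: [550.6, 45.2, 26.3]
force: [-3.9, -10.6, 4.4]
```

```bash
python3 -m pendant '[[[-1,-0.0001,-0.0002,0,0],[-1,-0.0001,-0.0004,0,0],[-1,-0.0002,-0.0006,0,0],[-1,-0.0003,-0.0008,0,0],[-1,-0.0003,-0.0010,0,0],[-1,-0.0004,-0.0012,0,0],[-1,-0.0005,-0.0014,0,0],[-1,-0.0005,-0.0016,0,0],[-1,-0.0006,-0.0018,0,0],[-1,-0.0007,-0.002,0,0],[-1,-0.0007,-0.0022,0,0],[-1,-0.0008,-0.0025,0,0],[-1,-0.001,-0.003,0,0],[-1,-0.0013,-0.0038,0,0],[-1,-0.0016,-0.0047,0,0],[-1,-0.0019,-0.0057,0,0],[-1,-0.0026,-0.0076,0,0],[-1,-0.0032,-0.0095,0,0],[-1,-0.0032,-0.0095,0,0],[-1,-0.0032,-0.0095,0,0]]]'|grep -E 'pos|force|time'
python3 -c "
from h import *
cap('wrist','wrist11')"
```

```text
time_s: 26.5
eef_pos: [547.7, 36.7, 26.3]
force: [0.2, 0.0, -1.5]
```

View pics/wrist11.png

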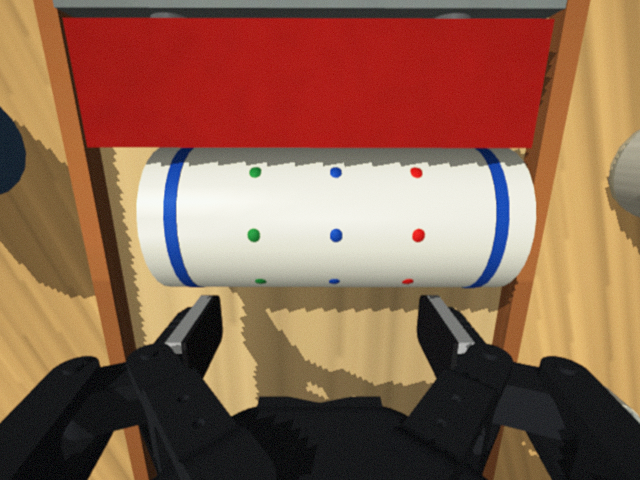

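```bash
python3 -m pendant '[[[-1,-0.001,-0.003,0,0],[-1,-0.003,-0.009,0,0],[-1,-0.006,-0.019,0,0],[-1,-0.010,-0.03,0,0],[-1,-0.013,-0.040,0,0],[-1,-0.016,-0.047,0.005,0],[-1,-0.016,-0.047,0.02,0],[-1,-0.016,-0.047,0.05,0],[-1,-0.016,-0.047,0.085,0],[-1,-0.016,-0.06,0.12,0],[-1,-0.016,-0.10,0.14,0],[-1,-0.016,-0.14,0.14,0],[-1,-0.016,-0.18,0.14,0],[-1,-0.016,-0.22,0.14,0],[-1,-0.016,-0.25,0.14,0],[-1,-0.016,-0.26,0.14,0],[-1,-0.016,-0.26,0.14,0]]]'|grep -E 'pos|force|time'
python3 - <<'E'
from h import *
import m
p,d=cap('top','top12');cv2.imwrite('pics/s12.png',cv2.resize(p[170:380,140:420,::-1],None,fx=2.6,fy=2.6))
m.meas('top12')
E
```

```text
time_s: 28.25
eef_pos: [531.3, -224.2, 166.3]
force: [0.4, 0.6, 0.2]
stop (array([572.5668335 , 118.37489319]), 126.64634704589844, 32.680992126464844, np.float32(160.9648))
tube px ((240.23452758789062, 266.5902099609375), (21.538742065429688, 66.41111755371094), 21.037511825561523) rect z46 (array([569.70489502,  79.80056763]), 126.1788101196289, 41.41470718383789, np.float32(161.46935)) z58 (array([568.02124023,  77.92815399]), 124.60107421875, 40.89684295654297, np.float32(161.46933))
```

View pics/s12.png

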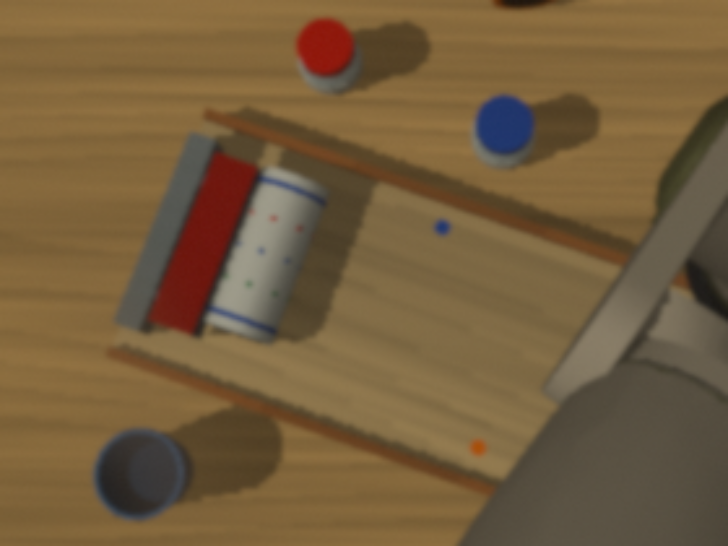

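```bash
python3 - <<'E'
from h import *
a=np.load('pics/top12.npz');d=a['d'];p=a['p'];f,i=K('top')
from scipy.optimize import least_squares
v,u=np.mgrid[210:310,190:275];z=d[v,u]
C=np.stack([(u-i['cx'])/f*z,(v-i['cy'])/f*z,z],-1)-i['t'];X=C@np.array(i['R'])
th=np.radians(71.4);ex=np.array([np.cos(th),np.sin(th)]);ey=np.array([-ex[1],ex[0]])
q=X[...,:2]-np.array([572.57,118.37]);bx=q@ex;by=q@ey;zz=X[...,2]
hsv=cv2.cvtColor(p,cv2.COLOR_RGB2HSV)[v,u].astype(int);red=((hsv[...,0]<6)|(hsv[...,0]>174))&(hsv[...,1]>180)
m=red&(zz>62);print('red face edge x',np.percentile(bx[m],[0,1,50,99]),'z',np.median(zz[m]))
for lo,hi in((-45,-15),(-15,15),(15,45)):
    t=(~red)&(by>lo)&(by<hi)&(bx<-23)&(bx>-75)&(zz>52)&(zz<78)
    r=least_squares(lambda s:np.hypot(bx[t]-s[0],zz[t]-s[1])-26,[-42,46],loss='soft_l1');print(lo,t.sum(),r.x,np.abs(r.fun).mean())
E
```

```text
red face edge x [-2.22340778e+02 -1.59769707e+01 -3.19743570e-02  1.62823715e+01] z 66.69807169246933
-45 387 [-42.88880691  44.54398536] 1.1630583261016736
-15 394 [-42.43425207  44.50575862] 1.1878411961733273
15 403 [-42.45509878  44.54028094] 1.1191135947750621
```

```bash
python3 -c "
from h import *
print(order.finish_job(), monitor.sense()['time_s'])"
```

```text
the job is handed in; nothing more can be done
the job is handed in; nothing more can be done
```

The tube now lies against the stop and the job is handed in. I had used about 28 s of the 61 s at my last reading. No verdict was reported.

**Push:** I lowered the open gripper behind the tube with both fingers spanning it. I then rolled it about 160 mm at 20–25 mm/s until it met the stop. From there I pushed about 16 mm further through the loose play, in steps of 1 mm or less, at about 2.5–3 N.

**Bedding:** When the stop came firm I raised the push to 10–11 N and held it for about 2.5 s. Allowing for the 1–3 N the tube does not pass on, that is about 8–9 N at the stop. I then drew back slowly and lifted clear.

**Last checks:**
- **Position:** A depth fit puts the tube axis about 26 mm before the felt face. The colour-mask estimate gave 22.5–23.4 mm, but part of the tube was in shadow, so I trusted the depth fit.
- **Squareness:** The tube is within about 0.5° of the stop, and the tube is within a few mm of the stop's middle.
- **Surroundings:** The jars and cup are at the same pixels as at the start. The force reading was near zero with the gripper clear.

**Not measured directly:** I never measured the half turn. I inferred it from the rolling distance and the low push force. The force on the stop is likewise worked out from the wrist force.

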